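# Clamp a housing in a quick-release bench vise

## Task

Clamp the aluminium housing that stands in the bench vise: press the vise's quick-release lever down and, holding it down, slide the moving jaw up to the housing; then let the lever come fully back up so that the jaw is locked to the rack, and crank the screw clockwise until the housing is held firmly and squarely against the fixed jaw, without overtightening it, and let go of the crank. Press the lever gently, and leave the other things on the bench where they are.

Things in the scene. Friction and masses are not known exactly. Their poses are not given: they have to be found in the camera images.
- vise: fixed base of a dark grey bench vise, 110 x 260 mm. Origin: centre of underside. Its y is the clamping direction, z up; the crank is at its -y end, the lever on its +x side. Work stands on the bed, a 60 mm wide strip at z = 34 mm. The fixed jaw is the block at the +y end, 90 mm wide, 130 mm high; its face is at y = 90 mm and carries a liner plate set 0 to 6 mm proud of it (differs each time)
- carriage (a joint): travel, m, of the moving carriage (block 80 mm wide, 40 mm thick, top at 118 mm) along the vise's +y; 0 = open, 0.110 = end. It carries lever, jaw and crank; 3 N of friction with the lever down. Its pawl locks on a rack where the travel is a multiple of 8 mm (0.5 mm play; clamping pushes it back). Between, it rests on a tooth, lever half down (to 0.19); cranking on pushes it back till it drops in
- lever (a joint): angle of the sprung quick-release lever, rad: 0 = fully up, pawl in the rack, jaw locked; 0.30 = down on its stop; the carriage slides free above 0.20. The hinge lies along the vise's y, 56 mm inboard of and 30 mm below the paddle's centre. Pressing takes 8.6 N at first, 13 N at the stop; over 60 N damages it. It springs up when let go
- paddle: the lever's paddle, pressed from above; origin: centre of its top face. Steel plate 40 mm (vise x) by 70 mm (vise y), an upright lip 14 mm high along each y end, 58 mm free between the lips; push on the lip to slide the carriage. 90 mm above the bench when up, 126 mm from the vise's centre line; at 0.26 rad it has sunk 15 mm and moved out 6 mm (+x)
- jaw: the moving jaw: dark upright plate 90 mm wide (x), 18 mm thick, top 130 mm above the bench, on the work side of the carriage; the screw drives it forward out of the carriage by up to 26 mm. Origin: on its clamping face, at bench level. Axes as the vise's
- jaw_face (a point): a point on the moving jaw's clamping face, 80 mm above the bench, on the vise's centre line; the face looks to the vise's +y. At carriage 0 and crank 0 its y in the vise's frame is -40 mm
- crank (a joint): turn of the crank, rad, 0 to 10.2; grows clockwise seen from the crank end and drives the jaw to +y, 16 mm a turn. At 0 the handle is right above the screw, at pi/2 on the vise's +x side. Takes about 9.4 N (+-0.7) at the handle to turn free; stays where left. Once the work is pinched, clamping force grows about 48 N per radian; each 10 N of it adds 0.8 N at the handle
- crank_hub (a point): the screw's axis (along the vise's y) at the middle of the handle's length, 100 mm above the bench. It travels with the jaw
- crank_grip (a point): middle of the crank handle: a black sleeve, 18 mm in diameter, 54 mm long, parallel to the screw, 32 mm from its axis, spinning freely on its pin, so that it can be pinched from above and led round in a circle with the hand kept upright. The 10 mm thick crank arm is at its +y end, 27 mm from this point
- housing: the work: aluminium block 50 (x) x 36 (y) x 66 mm high with two round ports on top (18 mm wide, 12 mm high), 0.25 to 0.5 kg, loose on the bed between the jaws, a few mm off the fixed jaw, slightly askew; the jaw pushes it home. Origin: centre of underside. Wants 40 to 85 N of clamping: 3.2 to 6.8 N above free turning at the handle, or 0.85 to 1.75 rad past first pinch; over 100 N marks it
- tape_roll: roll of black tape lying flat, 72 mm in diameter, 19 mm high; leave alone. Origin: centre of underside
- spray_bottle: small white bottle, 40 mm in diameter, 125 mm high, standing past the fixed jaw; leave alone. Origin: centre of underside
- pliers: pliers with two yellow handles, 150 mm long, 13 mm high, lying by the vise; leave alone. Origin: at the joint
- stripper: stripper with two blue handles, 150 mm long, 13 mm high, lying flat; leave alone. Origin: at the joint
- flat_case: flat black case 100 x 140 x 16 mm; leave alone. Origin: centre of underside
- phone: black phone 72 x 148 x 9 mm, lying flat; leave alone. Origin: centre of underside
- wipes_tub: white tub, 76 mm in diameter, 100 mm high; leave alone. Origin: centre of underside
There are look-alikes about, which are no part of the job. There is more than one size of the housing; the one meant has the size given above.

How it is judged (in metres and radians):
On the way, in this order (a step that is already met when the one before it is completed fails the run):
1. the lever is held down while the jaw has been slid up to the housing (jaw face less than 53 mm from the fixed jaw, the housing being 36 mm thick) (value of joint lever above 0.12 rad and y of jaw_face in the frame of vise above 0.037 m), for 0.1 s.
2. the lever is fully back up (below 0.05 rad) with the jaw still there (value of joint lever below 0.05 rad and y of jaw_face in the frame of vise above 0.037 m), for 0.2 s.
At the end, for the whole second after the job is handed in: The housing is at rest, upright and square to the vise (0.05 rad), against the fixed jaw (origin at y = 64 to 75 mm, x within 20 mm, in the vise's frame), clamped with 40 to 85 N; the lever is fully up (below 0.05 rad); the other things have not been moved (contact force between jaw and housing between 40 and 85 N and value of joint lever below 0.05 rad and y of housing in the frame of vise between 0.064 and 0.075 m and x of housing in the frame of vise between -0.02 and 0.02 m and angle between housing's own z axis and vertical below 0.05 rad and angle between the y axis of housing and the y axis of vise, either way round below 0.05 rad and linear speed of housing below 0.01 m/s); the robot touches nothing.
It fails at once if the housing is squeezed with more than 100 N (contact force between jaw and housing above 100 N).
It fails at once if the lever is pressed with more than 60 N (contact force between paddle and anything else above 60 N).
It fails at once if one of the other things on the bench is moved more than 25 mm (distance of any of tape_roll, spray_bottle, pliers, stripper, flat_case, phone, wipes_tub from where it was at the start of the episode above 0.025 m).
It also fails if it takes over 64 s, if anything falls off the work surface, if the arm or the gripper's body presses on something with over 40 N, if the wrist force passes 120 N, or if a joint passes its speed limit or range.

## Robot

A 6-joint arm with a two-finger parallel gripper is mounted at the origin on the work surface. World frame = base frame: x ahead of the robot, y to its left, z up, the work surface at z = 0. Lengths are in m, angles in degrees, forces in N, time in s.
With the tool pointing down it reaches from about 0.35 to 0.975 m from the base axis. Payload 7.1 kg.
Tool frame: the origin (TCP) lies between the finger pads; the fingertips stand 17 mm ahead of it and the grasp point (between the pads) lies 2 mm behind it; z points along the fingers, y is the line along which they close (so a half turn about z gives the same grasp; the last joint's range is limited). The gripper opens to 88 mm and grips with 3 to 60 N. Pads are 20 mm wide; open, the fingers measure 115 mm over their backs; the gripper's body (75 mm by 178 mm) begins 61 mm behind the grasp point.
Start: joints at [68.067, 24.242, 93.386, -0, 62.372, -1.089], TCP at [0.222, 0.584, 0.24] pointing down, gripper open.
Joint ranges: [-172.04, 172.04], [-51.8, 120.97], [4.93, 147.93], [-75.15, 255.16], [6.16, 154.13], [-145.62, 145.62]. Speed limits (degrees/s): [136.94, 136.94, 172.46, 180, 180, 180].

## Interface

Orientations are given as [roll, pitch, yaw] about the fixed x, y, z axes, in that order (R = Rz(yaw) Ry(pitch) Rx(roll)).
In Python, from cell import state, camera, camera_model, hand_in, masks_of gives the robot as it stands. The module is installed in compiled form; this text tells all that it offers.
- The arm moves only by the shell command python3 -m inch 'ROWS' [FORCE]. ROWS is JSON, a list that holds one entry, the list of rows, each a list of 7 numbers: the turn, a rotation vector about the tool's x, y, z in units of 30 degrees (1.0 is 30 degrees), then the shift along the tool's x, y, z in units of 500 mm (1.0 is 500 mm), then the closure in counts, from 0 (fully open) to 255 (shut). In form: [[[wx, wy, wz, x, y, z, claw], ...]]. A call has 1 to 20 rows; each row is the pose to reach, as a shift and turn from the pose commanded when the call began, along the tool's axes at that moment; what a row does not reach only later rows make up. A row lasts 1/10 s, in which the tool goes at most 50 mm and 8.59 degrees, less where a joint would pass 70% of its speed; a pose out of reach is approached as far as the arm can. A call with a number of a shift or a turn outside -1 to 1 is refused whole. A call with a gripper value outside its range is refused whole. The fingers move at their own pace and stop on an object; FORCE is the grip in N (left out, the last holds). Time passes only in rows, so rows that repeat a pose let the fingers close. It gives the time, the measured TCP pose, the force, the opening and the grip force at its end, in the units of the state.
- state(): the state, without advancing time (a new reading comes with each control period).
- camera(name): name is "scene" or "top" or "wrist"; returns (picture, depth): 384x512x3 uint8, red, green, blue; 384x512 float32, m along the optical axis (not along the pixel's ray), 0 where there is no reading.
- camera_model(name): a dict with "fx", "fy", "cx", "cy" (pixels), "distortion" ([k1, k2, p1, p2, k3] as OpenCV has them; the pictures are not rectified), "world_from_camera" (4x4, takes a point from camera to world coordinates); the wrist camera has in their place "T_tool_cam" (4x4, takes a point from camera to tool coordinates, whose origin is the TCP and whose axes are the flange's). Camera axes: x right, y down, z forward; pixel columns grow to the right and rows downward; lengths in m; the calibration is good to about 2 mm. A picture is of the moment at which its call begins: read the wrist's pose just before it. camera_model takes no time and is no camera call.
- hand_in(): hands the job in; it is judged then, once.
Trained networks look in the newest picture that a camera, given by its name, has taken for a name from the list of things; names that differ only in an ending like _2 or _b are one class to them, and where a whole thing is asked for, a point or a joint stands for the part that bears it (a point fixed in the world has none). Each returns a list of dicts, best first, with "score" (0 to 1); they miss things now and then, are a little off and sometimes report something else, mostly with a low value. They report only what shows in the picture. A call takes as long as a camera call. They do not tell look-alikes from the thing itself.
- masks_of(camera, name): "mask" (384x512 bool, what is visible of it) and "position" ([row, column] in pixels, amid what is visible of it).
The state is a dict: "t": time; "qpos": joint angles; "joint_vel": joint speeds; "tau": joint torques, N m; "tcp_pos": TCP position; "tcp_rot": TCP orientation; "force": force on the tool from outside, world axes, zero at the start; "ft_torque": the same for the moment, N m; "width": finger opening in m; "grip_force": force on a finger pad.
Only numpy, scipy, OpenCV 4.12 (cv2) and the standard library are available. Lean on these libraries where they do the work, as an engineer would, in place of code of your own. Each camera call takes 0.05 s, during which the arm holds its last target. There are 200 camera calls.

## Working session

There is one attempt and no reset: what is moved stays moved. The work goes in short steps, Python scripts to look and compute and a shell command to move; the robot and the scene stay as the last step left them, time stands still between calls to the robot, and variables do not carry over. Pictures are saved under pics/ and viewed, at most 10 in all, crops included, and the job is handed in when it is done.

```bash
mkdir -p pics; cat > h.py <<'E'
import numpy as np, cv2
from cell import state,camera,camera_model,masks_of
def cloud(name, st=None):
    """returns picture, HxWx3 world points (nan where none)"""
    st=state(); pic,d=camera(name); m=camera_model(name)
    K=np.array([[m['fx'],0,m['cx']],[0,m['fy'],m['cy']],[0,0,1.]])
    h,w=d.shape
    uv=np.stack(np.meshgrid(np.arange(w),np.arange(h)),-1).reshape(-1,1,2).astype(np.float64)
    n=cv2.undistortPoints(uv,K,np.array(m['distortion'])).reshape(h,w,2)
    P=np.concatenate([n*d[...,None],d[...,None]],-1)
    if 'world_from_camera' in m: T=np.array(m['world_from_camera'])
    else:
        from scipy.spatial.transform import Rotation as R
        T0=np.eye(4);T0[:3,:3]=R.from_euler('xyz',st['tcp_rot'],degrees=True).as_matrix();T0[:3,3]=st['tcp_pos']
        T=T0@np.array(m['T_tool_cam'])
    W=P@T[:3,:3].T+T[:3,3]; W[d<=0]=np.nan
    return pic,W
def save(n,p): cv2.imwrite('pics/'+n,p[...,::-1])
E
python3 - <<'E'
from h import *
s=state();print(s)
out=[]
for c in ('scene','top'):
    pic,W=cloud(c); np.save(c+'.npy',W); save(c+'.png',pic)
    for n in ('vise','paddle','jaw','crank_grip','housing'):
        for r in masks_of(c,n)[:3]:
            p=W[r['mask']];p=p[~np.isnan(p[:,0])]
            print(c,n,round(r['score'],2),np.round(r['position']),r['mask'].sum(),np.round(np.median(p,0),3) if len(p) else '',np.round(np.percentile(p,97,axis=0),3)if len(p) else '')
E
```

```text
{'t': 0.0, 'qpos': array([ 6.80669900e+01,  2.42841256e+01,  9.34300941e+01, -1.47454423e-03,
        6.23696797e+01, -1.08836012e+00]), 'joint_vel': array([ 0.07679752,  0.13508193, -0.03898546,  0.08575796, -0.01052618,
        0.07467387]), 'tau': array([ 9.28307441e-05, -5.44616747e+01, -2.73678178e+01,  6.45308825e-02,
        2.25404813e-02, -1.10805875e-04]), 'tcp_pos': array([0.22218814, 0.58363254, 0.23891417]), 'tcp_rot': array([-1.79916091e+02, -2.88463721e-04,  1.59156035e+02]), 'force': array([-0.34086789, -0.47987821, -0.06197748]), 'ft_torque': array([-0.01397856, -0.02532434,  0.01624068]), 'grip_force': 0.0, 'width': 0.0881332465463592}
scene vise 0.79 [187. 258.] 4321 [0.559 0.013 0.073] [0.68  0.151 0.133]
scene paddle 0.66 [222. 259.] 386 [0.672 0.01  0.081] [0.695 0.043 0.095]
scene jaw 0.73 [176. 257.] 306 [0.559 0.011 0.126] [0.583 0.025 0.132]
scene jaw 0.56 [180. 226.] 209 [ 0.573 -0.091  0.135] [ 0.586 -0.065  0.142]
scene crank_grip 0.58 [176. 221.] 169 [ 0.573 -0.09   0.136] [ 0.585 -0.066  0.142]
scene housing 0.73 [174. 258.] 312 [0.559 0.011 0.126] [0.5
[... 194 characters left out ...]
57 [0.543 0.013 0.074] [0.678 0.143 0.137]
top paddle 0.64 [144. 246.] 312 [0.671 0.013 0.082] [0.692 0.042 0.098]
top paddle 0.48 [145. 248.] 479 [0.662 0.005 0.081] [0.692 0.042 0.097]
top jaw 0.53 [188. 248.] 234 [0.538 0.006 0.13 ] [0.579 0.022 0.135]
top jaw 0.52 [203. 291.] 436 [ 0.482 -0.128  0.011] [ 0.531 -0.064  0.017]
top jaw 0.49 [145. 246.] 480 [0.662 0.004 0.081] [0.692 0.042 0.098]
top crank_grip 0.53 [177. 281.] 168 [ 0.571 -0.091  0.139] [ 0.585 -0.066  0.145]
top housing 0.69 [228. 118.] 715 [0.423 0.383 0.098] [0.456 0.423 0.104]
top housing 0.49 [197. 220.] 225 [0.512 0.082 0.102] [0.535 0.1   0.116]
top housing 0.46 [186. 164.] 130 [0.551 0.261 0.043] [0.569 0.276 0.055]
```

```bash
python3 - <<'E'
from h import *
a=cv2.imread('pics/scene.png');b=cv2.imread('pics/top.png')
a=cv2.resize(a[120:270,150:400],None,fx=3.2,fy=3.2)[:, :800];b=b[110:260,100:350]
cv2.imwrite('pics/v1.png',a);cv2.imwrite('pics/v2.png',cv2.resize(b,None,fx=3.2,fy=3.2))
# vise axes: jaw top / fixed-jaw top / bed edges
W=np.load('top.npy');
z=W[...,2]
for lo,hi in ((.122,.138),(.108,.122),(.07,.1)):
    m=(z>lo)&(z<hi)&(W[...,0]>.4)&(W[...,0]<.75)&(W[...,1]>-.15)&(W[...,1]<.22)
    n,l,st,ce=cv2.connectedComponentsWithStats(m.astype(np.uint8))
    for i in range(1,n):
        if st[i,4]>40:
            p=W[l==i][:,:2].astype(np.float32); r=cv2.minAreaRect(p); print(lo,st[i],np.round(r[0],3),np.round(r[1],3),round(r[2],1),np.round(np.median(W[l==i],0),3))
E
```

```text
0.122 [241 171  14  33 212] [0.539 0.006] [0.09 0.02] 14.8 [0.538 0.006 0.13 ]
0.122 [192 183  22  35 481] [0.505 0.132] [0.09  0.042] 14.1 [0.504 0.133 0.13 ]
0.108 [248 169  23  31 417] [ 0.548 -0.029] [0.08  0.055] 15.1 [ 0.546 -0.022  0.118]
0.07 [232 131  27  28 404] [0.657 0.009] [0.07 0.07] 14.7 [0.668 0.008 0.082]
0.07 [244 158  17  15  99] [ 0.604 -0.006] [0.034 0.042] 15.5 [ 0.601 -0.009  0.073]
0.07 [177 213  14  14 107] [0.449 0.191] [0.038 0.036] 14.2 [0.451 0.185 0.085]
```

View pics/v1.png

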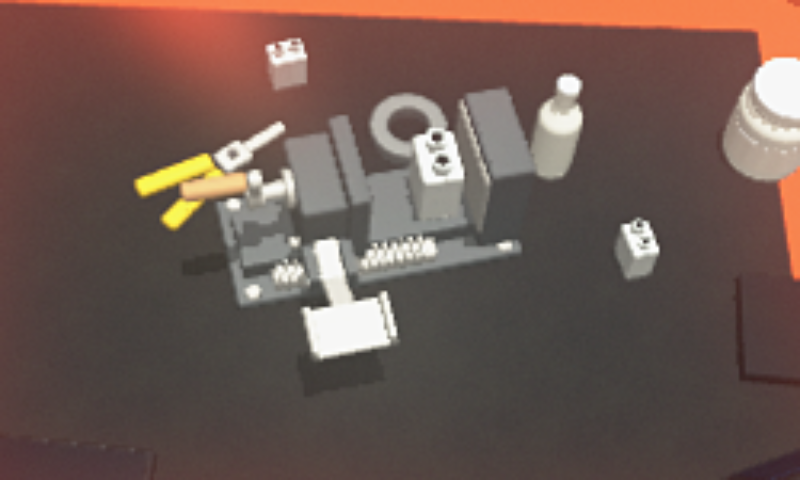

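View pics/v2.png

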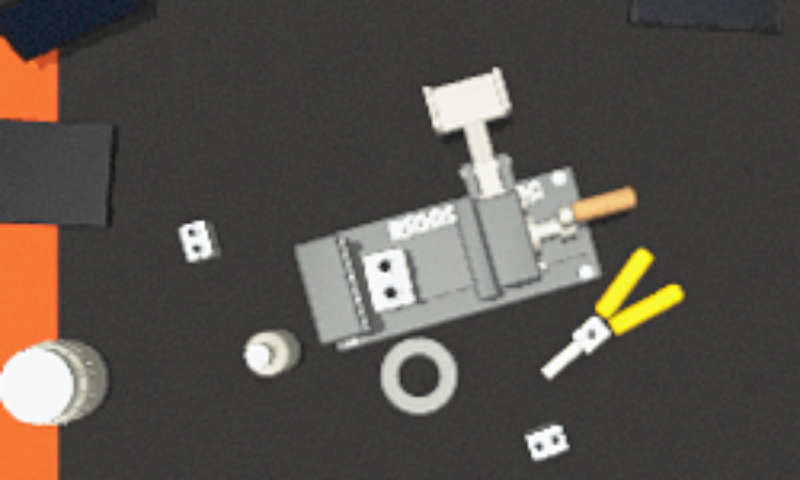

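The scene view shows the vise at centre, crank on its left, paddle at (350,325) in the crop, and the housing with its two ports at (437,175). The small white blocks at (287,62) and (637,247) are look-alikes. In the top view the orange handle points up at (605,203), with the pliers at (600,330).

```bash
cat >> h.py <<'E'
YAW=14.6
a=np.radians(YAW);ex=np.array([np.cos(a),np.sin(a)]);ey=np.array([-np.sin(a),np.cos(a)])
O=np.array([.532,.0265])
def tov(W): d=W[...,:2]-O; return np.stack([d@ex,d@ey,W[...,2]],-1)
def w(x,y): return O+x*ex+y*ey
E
python3 - <<'E'
from h import *
for c in ('top','scene'):
    V=tov(np.load(c+'.npy')).reshape(-1,3);V=V[~np.isnan(V[:,0])]
    def rng(n,xr,yr,zr):
        m=np.ones(len(V),bool)
        for i,r in enumerate((xr,yr,zr)): m&=(V[:,i]>r[0])&(V[:,i]<r[1])
        p=V[m]
        if len(p)>5: print(c,n,len(p),np.round(np.percentile(p,[1,99],axis=0)*1000).tolist(),np.round(np.median(p,0)*1000).tolist())
    rng('fixed',(-.06,.06),(.08,.15),(.124,.136))
    rng('jaw',(-.06,.06),(-.07,.03),(.125,.136))
    rng('carr',(-.06,.06),(-.12,0),(.113,.122))
    rng('handle',(-.05,.06),(-.2,-.09),(.1,.15))
    rng('arm',(-.05,.06),(-.1,-.06),(.1,.15))
    rng('houstop',(-.04,.04),(.02,.088),(.094,.118))
    rng('paddle',(.1,.16),(-.08,.04),(.08,.11))
    rng('paddleplate',(.1,.16),(-.08,.04),(.07,.094))
    rng('base',(-.07,.07),(-.15,.15),(.02,.05))
    V2=V[(abs(V[:,0])<.035)&(V[:,2]>.105)&(V[:,1]<.03)]
    for k in range(-130,20,4):
        q=V2[(V2[:,1]*1000>=k)&(V2[:,1]*1000<k+4)]
        if len(q): print(k,len(q),np.round(np.percentile(q[:,2],[10,50,90])*1000).astype(int).tolist(),end='; ')
    print()
E
```

```text
top fixed 465 [[-44.0, 90.0, 125.0], [44.0, 129.0, 135.0]] [1.0, 109.0, 130.0]
top jaw 205 [[-43.0, -29.0, 126.0], [45.0, -12.0, 135.0]] [2.0, -20.0, 130.0]
top carr 412 [[-37.0, -100.0, 113.0], [40.0, -30.0, 122.0]] [1.0, -51.0, 118.0]
top handle 187 [[-8.0, -162.0, 103.0], [16.0, -91.0, 145.0]] [7.0, -122.0, 139.0]
top arm 176 [[-36.0, -99.0, 102.0], [40.0, -60.0, 139.0]] [2.0, -69.0, 117.0]
top houstop 229 [[-28.0, 42.0, 96.0], [20.0, 88.0, 117.0]] [-4.0, 60.0, 102.0]
top paddle 272 [[102.0, -79.0, 80.0], [151.0, -15.0, 99.0]] [127.0, -46.0, 83.0]
top paddleplate 319 [[101.0, -78.0, 77.0], [151.0, -16.0, 93.0]] [129.0, -49.0, 82.0]
top base 809 [[-66.0, -119.0, 21.0], [50.0, 88.0, 41.0]] [10.0, 9.0, 34.0]
-130 9 [138, 139, 141]; -126 9 [138, 140, 141]; -122 9 [136, 140, 142]; -118 11 [136, 141, 145]; -114 10 [136, 140, 144]; -110 11 [109, 132, 138]; -106 12 [111, 137, 142]; -102 16 [111, 135, 142]; -98 13 [107, 112, 127]; -94 3 [105, 106, 109]; -90 3 [106, 107, 107]; -86 6 [106, 110, 113]; -82 4 [107, 107, 109]; -78 10 [107, 112, 120]; -74 17 [112, 115, 118]; -70 34 [114, 118, 120
[... 1099 characters left out ...]
2]; -126 12 [130, 135, 140]; -122 9 [133, 136, 139]; -118 10 [131, 137, 140]; -114 10 [134, 137, 138]; -110 16 [109, 126, 135]; -106 13 [110, 134, 139]; -102 17 [107, 132, 138]; -98 6 [106, 109, 138]; -94 2 [105, 105, 105]; -90 3 [105, 106, 107]; -86 2 [105, 106, 106]; -82 3 [106, 106, 107]; -78 14 [105, 110, 115]; -74 13 [108, 114, 116]; -70 37 [110, 116, 118]; -66 35 [113, 117, 119]; -62 34 [114, 116, 118]; -58 31 [115, 117, 120]; -54 33 [114, 117, 120]; -50 33 [114, 116, 118]; -46 33 [114, 117, 119]; -42 32 [114, 116, 119]; -38 32 [114, 116, 120]; -34 30 [113, 115, 119]; -30 53 [114, 125, 130]; -26 32 [126, 129, 132]; -22 32 [127, 129, 132]; -18 34 [126, 129, 131]; -14 20 [125, 128, 130];
```

```bash
python3 -m inch '[[[0,0,0.9,-0.615,-0.365,0,255],[0,0,0.9,-0.615,-0.365,0,255],[0,0,0.9,-0.615,-0.365,0,255],[0,0,0.9,-0.615,-0.365,0,255],[0,0,0.9,-0.615,-0.365,0,255],[0,0,0.9,-0.615,-0.365,0,255],[0,0,0.9,-0.615,-0.365,0,255],[0,0,0.9,-0.615,-0.365,0,255],[0,0,0.9,-0.615,-0.365,0,255],[0,0,0.9,-0.615,-0.365,0,255]]]' 30
cat >> h.py <<'E'
from scipy.spatial.transform import Rotation as R
def go(x,y,z):
    """print units to reach vise-frame point at YAW+90 from current measured pose"""
    s=state();A=R.from_euler('xyz',s['tcp_rot'],degrees=True);B=R.from_euler('xyz',[180,0,YAW+90],degrees=True)
    p=np.array([*w(x,y),z])
    print('turn',np.round((A.inv()*B).as_rotvec(degrees=True)/30,3),'shift',np.round(A.inv().apply(p-s['tcp_pos'])/.5,4))
def here():
    s=state();print('t',round(s['t'],2),'vise xyz mm',np.round(tov(np.array(s['tcp_pos']))*1000,1),'rot',np.round(s['tcp_rot'],2),'F vise',np.round([s['force'][:2]@ex,s['force'][:2]@ey,s['force'][2]],2),'w',round(s['width']*1000,1),'grip',round(s['grip_force'],1))
E
python3 -c "
from h import *
here();go(.130,-.037,.15)"
```

```text
t: 1.6
tcp_pos: [0.4443, 0.3047, 0.2397]
tcp_rot: [180.0, -0.0, 132.1]
force: [0.4, -0.2, 0.1]
width: 0.0112
grip_force: 0.0
t 1.6 vise xyz mm [-14.7 291.3 239.7] rot [ 1.8000e+02 -2.0000e-02  1.3215e+02] F vise [ 0.31 -0.32  0.08] w 11.2 grip 0.0
turn [-0.    -0.001  0.918] shift [-0.7162 -0.0472  0.1791]
```

```bash
python3 -m inch '[[[0,0,0.918,-0.716,-0.047,0.06,255],[0,0,0.918,-0.716,-0.047,0.06,255],[0,0,0.918,-0.716,-0.047,0.06,255],[0,0,0.918,-0.716,-0.047,0.06,255],[0,0,0.918,-0.716,-0.047,0.06,255],[0,0,0.918,-0.716,-0.047,0.06,255],[0,0,0.918,-0.716,-0.047,0.06,255],[0,0,0.918,-0.716,-0.047,0.06,255],[0,0,0.918,-0.716,-0.047,0.06,255],[0,0,0.918,-0.716,-0.047,0.06,255]]]'
python3 - <<'E'
from h import *
here()
pic,W=cloud('wrist');save('w1.png',pic)
V=tov(W);
for n in ('paddle','housing','jaw'):
    for r in masks_of('wrist',n)[:2]:
        p=V[r['mask']];p=p[~np.isnan(p[:,0])]
        print(n,round(r['score'],2),r['position'],len(p),np.round(np.percentile(p,[2,50,98],axis=0)*1000).tolist() if len(p) else '')
E
```

```text
t: 2.6
tcp_pos: [0.6667, 0.0251, 0.2093]
tcp_rot: [-179.9, -0.0, 104.7]
force: [0.0, 0.1, 0.2]
width: 0.0003
grip_force: 0.0
t 2.6 vise xyz mm [130.  -35.4 209.3] rot [-1.7994e+02 -4.0000e-02  1.0471e+02] F vise [0.05 0.05 0.2 ] w 0.3 grip 0.0
paddle 0.65 [188.8, 256.8] 3362 [[111.0, -77.0, 1.0], [131.0, -40.0, 81.0], [151.0, -13.0, 97.0]]
housing 0.61 [60.6, 81.1] 4771 [[-25.0, 43.0, 41.0], [9.0, 60.0, 99.0], [22.0, 77.0, 113.0]]
housing 0.51 [289.3, 95.3] 1665 [[-48.0, -172.0, 1.0], [10.0, -103.0, 133.0], [17.0, -95.0, 140.0]]
jaw 0.62 [171.1, 87.3] 5845 [[-39.0, -28.0, 43.0], [10.0, -14.0, 127.0], [46.0, -10.0, 130.0]]
```

View pics/w1.png

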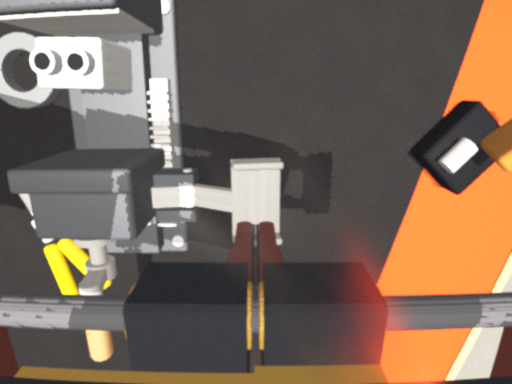

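Wrist view: paddle at (257,190), as measured, with jaw and housing at upper left (87,171 / 70,62). I'll come down onto the paddle.

```bash
python3 -m inch '[[[0,0,0,0,0.012,0.1,255],[0,0,0,0,0.012,0.2,255],[0,0,0,0,0.012,0.21,255],[0,0,0,0,0.012,0.21,255]]]'
python3 -c "
from h import *
here()"
python3 -m inch '[[[0,0,0,0,0,0.005,255],[0,0,0,0,0,0.01,255],[0,0,0,0,0,0.015,255],[0,0,0,0,0,0.02,255],[0,0,0,0,0,0.02,255]]]'
python3 -c "
from h import *
here()"
```

```text
t: 3.2
tcp_pos: [0.6725, 0.0251, 0.1041]
tcp_rot: [-179.8, -0.0, 104.7]
force: [-0.1, -0.2, 0.1]
width: 0.0003
grip_force: 0.0
t 3.2 vise xyz mm [135.6 -36.8 104.1] rot [-1.7984e+02 -4.0000e-02  1.0466e+02] F vise [-0.14 -0.18  0.07] w 0.3 grip 0.0
t: 3.7
tcp_pos: [0.6748, 0.0245, 0.0965]
tcp_rot: [179.8, 0.0, 104.6]
force: [-0.7, 0.2, 8.9]
width: 0.0009
grip_force: 3.8
t 3.7 vise xyz mm [137.7 -37.9  96.5] rot [1.7981e+02 3.0000e-02 1.0460e+02] F vise [-0.62  0.4   8.93] w 0.9 grip 3.8
```

```bash
python3 -m inch '[[[0,0,0,0,0,0.004,255],[0,0,0,0,0,0.008,255],[0,0,0,0,0,0.008,255]]]'
python3 -c "
from h import *
here()"
python3 -m inch '[[[0,0,0,0,0,0.004,255],[0,0,0,0,0,0.006,255],[0,0,0,0,0,0.006,255]]]'
python3 - <<'E'
from h import *
here()
pic,W=cloud('scene');V=tov(W).reshape(-1,3)
m=(V[:,0]>.105)&(V[:,0]<.16)&(V[:,1]>-.09)&(V[:,1]<0)&(V[:,2]>.06)&(V[:,2]<.1)
print(np.round(np.nanmedian(V[m],0)*1000,1))
E
```

```text
t: 4.0
tcp_pos: [0.6757, 0.0248, 0.0932]
tcp_rot: [179.7, 0.0, 104.6]
force: [1.1, 1.6, 10.1]
width: 0.0006
grip_force: 5.1
t 4.0 vise xyz mm [138.7 -37.9  93.2] rot [1.797e+02 5.000e-02 1.046e+02] F vise [ 1.51  1.28 10.13] w 0.6 grip 5.1
t: 4.3
tcp_pos: [0.6763, 0.0249, 0.0906]
tcp_rot: [179.6, 0.1, 104.6]
force: [1.2, 3.4, 10.3]
width: 0.0007
grip_force: 5.5
t 4.3 vise xyz mm [139.2 -37.9  90.6] rot [1.7963e+02 6.0000e-02 1.0460e+02] F vise [ 2.06  2.97 10.25] w 0.7 grip 5.5
[136.3 -69.2  74. ]
```

```bash
python3 -m inch '[[[0,0,0,0.01,0,0.002,255],[0,0,0,0.02,0,0.002,255],[0,0,0,0.03,0,0.002,255],[0,0,0,0.04,0,0.002,255],[0,0,0,0.05,0,0.002,255],[0,0,0,0.06,0,0.002,255],[0,0,0,0.07,0,0.002,255],[0,0,0,0.08,0,0.002,255],[0,0,0,0.09,0,0.002,255],[0,0,0,0.1,0,0.002,255],[0,0,0,0.1,0,0.002,255]]]'
cat >> h.py <<'E'
def prof():
    here()
    for c in ('top','scene'):
        pic,W=cloud(c);V=tov(W).reshape(-1,3);V=V[~np.isnan(V[:,0])]
        def q(n,xr,yr,zr,ps=(2,50,98)):
            m=np.ones(len(V),bool)
            for i,r in enumerate((xr,yr,zr)): m&=(V[:,i]>r[0])&(V[:,i]<r[1])
            if m.sum()>5: print(c,n,m.sum(),np.round(np.percentile(V[m],ps,axis=0)*1000).tolist())
        q('jawtop',(-.06,.06),(-.07,.075),(.124,.138))
        q('fixtop',(-.06,.06),(.078,.15),(.124,.138))
        q('hous',(-.04,.04),(.02,.088),(.094,.106))
        q('paddle',(.105,.16),(-.09,.1),(.06,.1))
    return pic
E
python3 -c "
from h import *
prof()"
```

```text
t: 5.45
tcp_pos: [0.6635, 0.0734, 0.0897]
tcp_rot: [179.6, 0.1, 104.6]
force: [1.2, 0.8, 10.8]
width: 0.0002
grip_force: 5.5
t 5.45 vise xyz mm [139.1  12.2  89.7] rot [1.7964e+02 6.0000e-02 1.0462e+02] F vise [ 1.4   0.42 10.81] w 0.2 grip 5.5
top jawtop 22 [[-1.0, -69.0, 126.0], [8.0, -56.0, 136.0], [16.0, -47.0, 138.0]]
scene jawtop 43 [[1.0, -70.0, 127.0], [12.0, -61.0, 135.0], [17.0, -47.0, 137.0]]
scene fixtop 12 [[41.0, 106.0, 125.0], [44.0, 113.0, 127.0], [46.0, 119.0, 132.0]]
scene paddle 209 [[114.0, -34.0, 64.0], [136.0, -16.0, 72.0], [153.0, 32.0, 90.0]]
```

```bash
python3 -m inch '[[[0,0,0,0.005,0,0,255],[0,0,0,0.01,0,0,255],[0,0,0,0.014,0,0,255],[0,0,0,0.014,0,0,255]]]'
cat >> h.py <<'E'
def pad():
    pic,W=cloud('scene');V=tov(W).reshape(-1,3)
    m=(V[:,0]>.115)&(V[:,0]<.16)&(V[:,1]>-.09)&(V[:,1]<.1)&(V[:,2]>.06)&(V[:,2]<.1)
    print('paddle',np.round(np.percentile(V[m],[1,50,99],axis=0)*1000).tolist())
    m=(abs(V[:,0])<.06)&(V[:,1]>-.2)&(V[:,1]<-.05)&(V[:,2]>.125)&(V[:,2]<.15)
    print('handle',np.round(np.percentile(V[m],[1,50,99],axis=0)*1000).tolist())
    here();return pic
E
python3 -c "
from h import *
save('s2.png',pad())"
```

```text
t: 5.95
tcp_pos: [0.662, 0.0792, 0.0897]
tcp_rot: [179.6, 0.1, 104.6]
force: [2.4, -2.6, 11.6]
width: 0.0003
grip_force: 5.4
paddle [[116.0, -28.0, 63.0], [136.0, -10.0, 72.0], [154.0, 40.0, 91.0]]
handle [[-0.0, -107.0, 126.0], [11.0, -80.0, 137.0], [18.0, -51.0, 142.0]]
t 6.0 vise xyz mm [139.   18.2  89.7] rot [1.7964e+02 1.1000e-01 1.0462e+02] F vise [ 0.2  -3.11 11.91] w 0.5 grip 5.4
```

```bash
python3 -c "
from h import *
p=cv2.imread('pics/s2.png');cv2.imwrite('pics/v3.png',cv2.resize(p[120:270,150:400],None,fx=3.2,fy=3.2))"
```

```text
(no output)
```

View pics/v3.png

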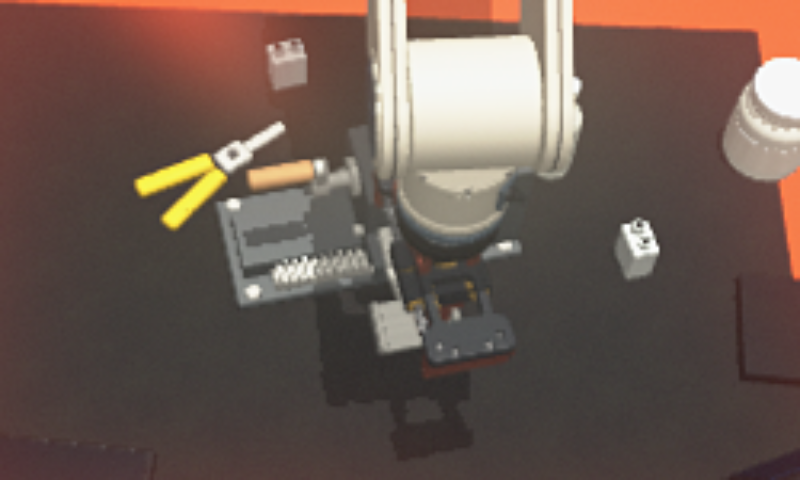

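The scene view shows the arm over the paddle, which has slid to (395,325), with the crank handle at (280,177). The carriage has moved about 54 mm.

```bash
python3 -m inch '[[[0,0,0,0.004,0,0,255],[0,0,0,0.008,0,0,255],[0,0,0,0.008,0,0,255]]]' | tail -3; python3 -c "
from h import *
here()"
python3 -m inch '[[[0,0,0,0.003,0,0,255],[0,0,0,0.006,0,0,255],[0,0,0,0.006,0,0,255]]]' |tail -3
python3 -c "
from h import *
pad()"
```

```text
force: [2.5, -4.3, 10.9]
width: 0.0004
grip_force: 5.3
t 6.3 vise xyz mm [139.   22.   89.7] rot [1.7964e+02 1.3000e-01 1.0463e+02] F vise [ 1.38 -4.77 10.9 ] w 0.4 grip 5.3
force: [2.1, -4.0, 10.3]
width: 0.0004
grip_force: 5.3
paddle [[116.0, -21.0, 62.0], [137.0, -3.0, 73.0], [154.0, 46.0, 91.0]]
handle [[-0.0, -100.0, 127.0], [11.0, -76.0, 137.0], [18.0, -51.0, 142.0]]
t 6.65 vise xyz mm [139.   24.9  89.7] rot [1.7964e+02 1.3000e-01 1.0462e+02] F vise [ 0.9  -4.77 11.44] w 0.4 grip 5.3
```

```bash
python3 -m inch '[[[0,0,0,0.003,0,0,255],[0,0,0,0.003,0,0,255]]]' | tail -3; python3 -c "
from h import *
here()"
python3 -m inch '[[[0,0,0,0.002,0,0,255],[0,0,0,0.002,0,0,255]]]' |tail -3
python3 -c "
from h import *
pad()"
```

```text
force: [1.9, -4.0, 11.1]
width: 0.0005
grip_force: 5.3
t 6.85 vise xyz mm [139.   26.2  89.7] rot [1.7964e+02 1.5000e-01 1.0463e+02] F vise [ 0.79 -4.37 11.12] w 0.5 grip 5.3
force: [2.6, -6.4, 10.6]
width: 0.0005
grip_force: 5.3
paddle [[116.0, -20.0, 64.0], [137.0, -2.0, 73.0], [154.0, 47.0, 91.0]]
handle [[0.0, -99.0, 127.0], [11.0, -75.0, 137.0], [17.0, -51.0, 143.0]]
t 7.1 vise xyz mm [139.1  26.8  89.7] rot [1.7963e+02 1.7000e-01 1.0463e+02] F vise [ 1.47 -6.63 10.5 ] w 0.0 grip 5.3
```

```bash
python3 -m inch '[[[0,0,0,0.002,0,0,255],[0,0,0,0.002,0,0,255]]]' |tail -3
python3 -c "
from h import *
here()"
```

```text
force: [2.6, -6.7, 11.0]
width: 0.0002
grip_force: 5.4
t 7.3 vise xyz mm [139.3  27.7  89.8] rot [179.61   0.19 104.64] F vise [ 0.87 -7.17 10.97] w 0.2 grip 5.4
```

```bash
python3 -m inch '[[[0,0,0,0.002,0,0,255],[0,0,0,0.004,0,0,255],[0,0,0,0.004,0,0,255]]]' |tail -3
python3 -c "
from h import *
pad()"
```

```text
force: [3.8, -6.8, 10.5]
width: 0.0006
grip_force: 5.4
paddle [[116.0, -20.0, 64.0], [136.0, -1.0, 73.0], [154.0, 48.0, 90.0]]
handle [[0.0, -99.0, 127.0], [11.0, -75.0, 137.0], [17.0, -50.0, 142.0]]
t 7.65 vise xyz mm [139.6  29.6  89.9] rot [179.56   0.19 104.64] F vise [ 1.4  -7.61 11.27] w 0.8 grip 5.5
```

```bash
python3 -m inch '[[[0,0,0,0,0,-0.01,255],[0,0,0,0,0,-0.02,255],[0,0,0,0,0,-0.04,255],[0,0,0,0,0,-0.12,255],[0,0,0,0,0,-0.22,255],[0,0,0,-0.1,-0.05,-0.28,100],[0,0,0,-0.2,-0.1,-0.28,100],[0,0,0,-0.2,-0.15,-0.28,100],[0,0,0,-0.2,-0.15,-0.28,100],[0,0,0,-0.2,-0.15,-0.28,100]]]' |tail -3
python3 - <<'E'
from h import *
pad();prof()
pic,W=cloud('wrist');save('w2.png',pic);V=tov(W).reshape(-1,3)
for n,xr,yr,zr in (('handle',(-.03,.05),(-.13,-.04),(.12,.15)),('padplate',(.11,.15),(-.02,.04),(.06,.1))):
    m=np.ones(len(V),bool)
    for i,r in enumerate((xr,yr,zr)): m&=(V[:,i]>r[0])&(V[:,i]<r[1])
    if m.sum()>5: print(n,m.sum(),np.round(np.percentile(V[m],(2,50,98),axis=0)*1000).tolist())
E
```

```text
force: [0.0, -0.2, 0.1]
width: 0.037
grip_force: 0.0
paddle [[116.0, -20.0, 71.0], [134.0, 16.0, 80.0], [152.0, 49.0, 96.0]]
handle [[0.0, -99.0, 128.0], [12.0, -91.0, 136.0], [17.0, -80.0, 141.0]]
t 8.7 vise xyz mm [ 61.8 -67.9 227.1] rot [ 1.7996e+02 -1.0000e-02  1.0460e+02] F vise [-0.06  0.62  0.32] w 40.9 grip 0.0
t 8.7 vise xyz mm [ 61.8 -67.9 227.1] rot [ 1.7996e+02 -1.0000e-02  1.0460e+02] F vise [-0.06  0.62  0.32] w 40.9 grip 0.0
top jawtop 83 [[-1.0, -39.0, 126.0], [26.0, 45.0, 131.0], [45.0, 52.0, 137.0]]
top fixtop 470 [[-42.0, 91.0, 126.0], [1.0, 109.0, 130.0], [43.0, 129.0, 135.0]]
top hous 139 [[-29.0, 54.0, 96.0], [-5.0, 73.0, 100.0], [20.0, 88.0, 105.0]]
top paddle 235 [[109.0, 4.0, 75.0], [131.0, 27.0, 82.0], [151.0, 49.0, 97.0]]
scene jawtop 187 [[-41.0, 34.0, 124.0], [3.0, 43.0, 128.0], [45.0, 52.0, 132.0]]
scene fixtop 385 [[-41.0, 91.0, 125.0], [4.0, 109.0, 128.0], [44.0, 129.0, 133.0]]
scene hous 113 [[-28.0, 25.0, 94.0], [5.0, 72.0, 98.0], [39.0, 88.0, 105.0]]
scene paddle 429 [[111.0, -20.0, 73.0], [132.0, 15.0, 80.0], [151.0, 48.0, 96.0]]
handle 1757 [[-1.0, -95.0, 130.0], [9.0, -66.0, 138.0], [16.0, -41.0, 140.0]]
padplate 3651 [[111.0, -18.0, 77.0], [129.0, 10.0, 81.0], [149.0, 39.0, 95.0]]
```

View pics/w2.png

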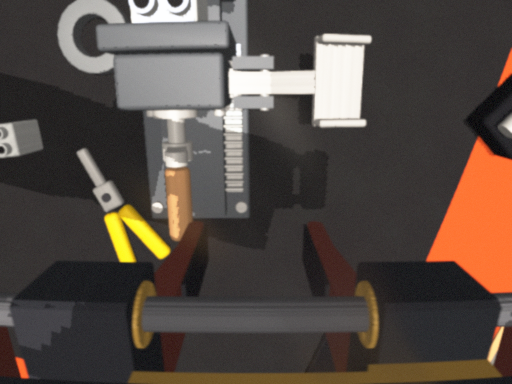

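The wrist view shows the orange handle at (178,200) and the paddle at (340,80), half down. The jaw is against the housing at the top. Next I grip the handle.

```bash
python3 -m inch '[[[0,0,0,-0.024,-0.108,0,100],[0,0,0,-0.024,-0.108,0,100],[0,0,0,-0.024,-0.108,0.06,100],[0,0,0,-0.024,-0.108,0.12,100],[0,0,0,-0.024,-0.108,0.17,100],[0,0,0,-0.024,-0.108,0.196,100],[0,0,0,-0.024,-0.108,0.196,100]]]' 35 |tail -3
python3 -c "
from h import *
here()"
python3 -m inch '[[[0,0,0,0,0,0,200],[0,0,0,0,0,0,200],[0,0,0,0,0,0,200],[0,0,0,0,0,0,200],[0,0,0,0,0,0,200],[0,0,0,0,0,0,200]]]' 35|tail -3
python3 -c "
from h import *
here()"
```

```text
force: [-0.2, 0.8, 0.2]
width: 0.0534
grip_force: 0.0
t 9.55 vise xyz mm [  6.9 -79.4 127. ] rot [-1.7982e+02 -7.0000e-02  1.0466e+02] F vise [0.02 0.78 0.2 ] w 53.4 grip 0.0
force: [-0.5, -0.7, -0.2]
width: 0.019
grip_force: 0.4
t 10.15 vise xyz mm [  7.2 -80.3 128.9] rot [-1.8000e+02  1.0000e-02  1.0462e+02] F vise [-0.66 -0.5  -0.17] w 19.0 grip 0.4
```

```bash
python3 -m inch '[[[0,0,0,0,0,0,255],[0,0,0,0,0,0,255],[0,0,0,0,0,0,255]]]' 35|tail -3
python3 - <<'E'
from h import *
here()
pad()
# circle rows: start angle th0, radius .032, x=.032 sin, z=.1+.032cos ; tool: x=+vise y, y=+vise x, z=down
th0=np.arcsin(7.8/32)
for k in range(1,34):
    t=th0+.1*k
    print(k,[0,0,0,round(.016*.1*k/(2*np.pi)/.5,4),round(.032*(np.sin(t)-np.sin(th0))/.5,4),round(.032*(np.cos(th0)-np.cos(t))/.5,4)],end=' ')
E
```

```text
force: [-4.1, -3.5, 4.1]
width: 0.0171
grip_force: 35.0
t 10.45 vise xyz mm [  6.9 -80.3 128.7] rot [-179.94    0.    104.62] F vise [-4.83 -2.33  4.1 ] w 17.1 grip 35.0
paddle [[115.0, -20.0, 73.0], [135.0, 15.0, 80.0], [152.0, 49.0, 97.0]]Traceback (most recent call last):
  File "<stdin>", line 3, in <module>
  File "h.py", line 50, in pad
    print('handle',np.round(np.percentile(V[m],[1,50,99],axis=0)*1000).tolist())
                            ~~~~~~~~~~~~~^^^^^^^^^^^^^^^^^^^^^^^
    return _quantile_unchecked(
        a, q, axis, out, overwrite_input, method, keepdims, weights)
    return _ureduce(a,
                    func=_quantile_ureduce_func,
    ...<5 lines>...
                    overwrite_input=overwrite_input,
                    method=method)
    r = func(a, **kwargs)
    result = _quantile(arr,
                       quantiles=q,
    ...<2 lines>...
                       out=out,
                       weights=wgt)
    slices_having_nans = np.isnan(arr[-1, ...])
                                  ~~~^^^^^^^^^
IndexError: index -1 is out of bounds for axis 0 with size 0
```

```bash
cat >> h.py <<'E'
def chunk(t0,n=5,st=.1,dr=0):
    for k in range(1,n+1):
        t=t0+st*k
        print([0,0,0,0,round((.032*(np.sin(t)-np.sin(t0)))/.5,4),round(.032*(np.cos(t0)-np.cos(t))/.5,4),255],end=',')
    print(' ->',round(t,3))
def ck(cx=0,cz=98):
    s=state();p=tov(np.array(s['tcp_pos']))*1000;th=np.arctan2(p[0]-cx,p[2]-cz)
    f=np.array([s['force'][:2]@ex,s['force'][2]]);tg=np.array([np.cos(th),-np.sin(th)]);rd=np.array([np.sin(th),np.cos(th)])
    print('t',round(s['t'],2),'p',np.round(p,1),'th',round(th,3),'r',round(np.hypot(p[0]-cx,p[2]-cz),2),'Ftan',round(-f@tg,2),'Frad',round(f@rd,2),'Fy',round(float(s['force'][:2]@ey),1),'grip',round(s['grip_force'],1))
E
python3 - <<'E'
from h import *
ck()
for t in (.227,.727,1.227,1.727,2.227,2.727,3.227): chunk(t)
E
```

```text
t 10.5 p [  6.9 -80.3 128.7] th 0.222 r 31.44 Ftan 5.42 Frad 2.86 Fy -1.9 grip 35.0
[0, 0, 0, 0, np.float64(0.0062), np.float64(0.0017), 255],[0, 0, 0, 0, np.float64(0.0121), np.float64(0.0041), 255],[0, 0, 0, 0, np.float64(0.0178), np.float64(0.007), 255],[0, 0, 0, 0, np.float64(0.0231), np.float64(0.0105), 255],[0, 0, 0, 0, np.float64(0.0281), np.float64(0.0145), 255], -> 0.727
[0, 0, 0, 0, np.float64(0.0046), np.float64(0.0045), 255],[0, 0, 0, 0, np.float64(0.0087), np.float64(0.0094), 255],[0, 0, 0, 0, np.float64(0.0122), np.float64(0.0147), 255],[0, 0, 0, 0, np.float64(0.0153), np.float64(0.0203), 255],[0, 0, 0, 0, np.float64(0.0177), np.float64(0.0262), 255], -> 1.227
[0, 0, 0, 0, np.float64(0.0019), np.float64(0.0061), 255],[0, 0, 0, 0, np.float64(0.0031), np.float64(0.0124), 255],[0, 0, 0, 0, np.float64(0.0037), np.float64(0.0188), 255],[0, 0, 0, 0, np.float64(0.0036), np.float64(0.0252), 255],[0, 0, 0, 0, np.float64(0.003), np.float64(0.0315), 255], -> 1.727
[0, 0, 0, 0, np.float64(-0.0013), np.float64(0.0063), 255],[0, 0, 0, 0, np.float64(-0.0032), np.float64(0.0124), 255],
[... 403 characters left out ...]
oat64(0.0167), 255],[0, 0, 0, 0, np.float64(-0.0249), np.float64(0.0195), 255], -> 2.727
[0, 0, 0, 0, np.float64(-0.006), np.float64(0.0023), 255],[0, 0, 0, 0, np.float64(-0.0122), np.float64(0.004), 255],[0, 0, 0, 0, np.float64(-0.0185), np.float64(0.005), 255],[0, 0, 0, 0, np.float64(-0.0248), np.float64(0.0054), 255],[0, 0, 0, 0, np.float64(-0.0312), np.float64(0.0052), 255], -> 3.227
[0, 0, 0, 0, np.float64(-0.0063), np.float64(-0.0009), 255],[0, 0, 0, 0, np.float64(-0.0126), np.float64(-0.0024), 255],[0, 0, 0, 0, np.float64(-0.0186), np.float64(-0.0045), 255],[0, 0, 0, 0, np.float64(-0.0244), np.float64(-0.0072), 255],[0, 0, 0, 0, np.float64(-0.0299), np.float64(-0.0104), 255], -> 3.727
```

```bash
python3 -m inch '[[[0,0,0,0,0.006,0.0017,255],[0,0,0,0,0.012,0.004,255],[0,0,0,0,0.0178,0.007,255],[0,0,0,0,0.023,0.0105,255],[0,0,0,0,0.028,0.0145,255]]]' >/dev/null
cat > q.py <<'E'
from h import *
ck()
pic,W=cloud('scene');V=tov(W).reshape(-1,3);V=V[~np.isnan(V[:,0])]
def q(n,xr,yr,zr):
    m=np.ones(len(V),bool)
    for i,r in enumerate((xr,yr,zr)): m&=(V[:,i]>r[0])&(V[:,i]<r[1])
    if m.sum()>5: print(n,m.sum(),np.round(np.percentile(V[m],(2,50,98),axis=0)*1000,1).tolist())
q('paddle',(.115,.16),(-.04,.06),(.06,.105))
q('jaw',(-.06,.06),(.0,.075),(.124,.138))
q('carr',(-.06,.06),(-.05,.032),(.110,.122))
E
python3 q.py
```

```text
t 11.0 p [ 21.2 -80.3 121.9] th 0.727 r 31.95 Ftan 9.49 Frad 1.67 Fy -1.0 grip 35.0
paddle 382 [[115.7, -21.4, 73.3], [133.8, 14.3, 81.0], [150.5, 46.7, 97.0]]
jaw 185 [[-41.2, 34.2, 124.5], [2.7, 42.6, 128.4], [45.3, 51.9, 132.1]]
carr 385 [[-35.8, -12.4, 111.2], [4.5, 10.1, 116.5], [40.1, 30.4, 120.2]]
```

```bash
python3 -m inch '[[[0,0,0,0,0.0046,0.0045,255],[0,0,0,0,0.0087,0.0094,255],[0,0,0,0,0.0122,0.0147,255],[0,0,0,0,0.0153,0.0203,255],[0,0,0,0,0.0177,0.0262,255]]]' >/dev/null;python3 q.py
```

```text
t 11.55 p [ 30.8 -80.6 109. ] th 1.228 r 32.68 Ftan 9.4 Frad -1.33 Fy -1.2 grip 35.0
paddle 331 [[116.0, -23.3, 82.6], [133.0, 12.1, 89.3], [147.1, 45.6, 103.8]]
jaw 190 [[-41.1, 34.0, 124.5], [4.5, 42.2, 128.7], [45.3, 51.2, 132.7]]
carr 401 [[-35.3, -34.3, 110.8], [4.8, 8.8, 116.3], [41.1, 29.8, 120.6]]
```

```bash
python3 -m inch '[[[0,0,0,0,0.0019,0.0061,255],[0,0,0,0,0.0031,0.0124,255],[0,0,0,0,0.0037,0.0188,255]]]' >/dev/null;python3 -c "
from h import *
ck()"; python3 -m inch '[[[0,0,0,0,0,0.0064,255],[0,0,0,0,-0.0007,0.0127,255]]]' >/dev/null;python3 q.py;  python3 -c "
from h import *
chunk(1.727,3);chunk(2.027,3);chunk(2.327,3);chunk(2.627,3)"
```

```text
t 11.9 p [ 33.  -80.2  99.7] th 1.518 r 33.0 Ftan 8.52 Frad -3.14 Fy 0.2 grip 35.0
t 12.1 p [ 32.8 -80.1  93.5] th 1.708 r 33.15 Ftan 9.18 Frad -3.93 Fy 1.6 grip 35.0
paddle 336 [[115.4, -24.0, 83.3], [133.0, 10.8, 89.3], [147.1, 43.8, 104.3]]
jaw 183 [[-41.5, 34.5, 124.9], [3.3, 42.7, 128.2], [44.7, 51.5, 133.5]]
carr 392 [[-36.2, -13.7, 111.3], [4.4, 8.5, 116.6], [41.1, 28.6, 120.6]]
[0, 0, 0, 0, np.float64(-0.0013), np.float64(0.0063), 255],[0, 0, 0, 0, np.float64(-0.0032), np.float64(0.0124), 255],[0, 0, 0, 0, np.float64(-0.0058), np.float64(0.0182), 255], -> 2.027
[0, 0, 0, 0, np.float64(-0.0031), np.float64(0.0056), 255],[0, 0, 0, 0, np.float64(-0.0067), np.float64(0.0109), 255],[0, 0, 0, 0, np.float64(-0.0109), np.float64(0.0157), 255], -> 2.327
[0, 0, 0, 0, np.float64(-0.0046), np.float64(0.0044), 255],[0, 0, 0, 0, np.float64(-0.0097), np.float64(0.0084), 255],[0, 0, 0, 0, np.float64(-0.0151), np.float64(0.0118), 255], -> 2.627
[0, 0, 0, 0, np.float64(-0.0057), np.float64(0.0029), 255],[0, 0, 0, 0, np.float64(-0.0117), np.float64(0.0051), 255],[0, 0, 0, 0, np.float64(-0.0179), np.float64(0.0068), 255], -> 2.927
```

```bash
python3 -m inch '[[[0,0,0,0,-0.0023,0.0063,255],[0,0,0,0,-0.0046,0.0124,255],[0,0,0,0,-0.0074,0.0182,255]]]' >/dev/null;python3 -c "
from h import *
ck(-.8)"; python3 -m inch '[[[0,0,0,0,-0.0031,0.0056,255],[0,0,0,0,-0.0067,0.0109,255]]]' >/dev/null;python3 -c "
from h import *
ck(-.8)"
```

```text
t 12.45 p [ 30.4 -80.1  84.8] th 1.97 r 33.9 Ftan 10.25 Frad -2.5 Fy 3.0 grip 35.0
t 12.65 p [ 27.7 -80.   79.6] th 2.144 r 33.92 Ftan 10.09 Frad -3.75 Fy 5.1 grip 35.0
```

```bash
python3 -c "
from h import *
chunk(2.227,2);chunk(2.427,2);chunk(2.627,2);chunk(2.827,2);chunk(3.027,2)" | sed 's/np.float64//g'; python3 -m inch '[[[0,0,0,0.001,-0.0042,0.0046,255],[0,0,0,0.002,-0.0092,0.0086,255]]]' >/dev/null;python3 -c "
from h import *
ck(1,97.2)"; python3 -m inch '[[[0,0,0,0.001,-0.005,0.0037,255],[0,0,0,0.002,-0.0104,0.007,255]]]' >/dev/null;python3 -c "
from h import *
ck(1,97.2)"
```

```text
[0, 0, 0, 0, (-0.0042), (0.0049), 255],[0, 0, 0, 0, (-0.0088), (0.0093), 255], -> 2.427
[0, 0, 0, 0, (-0.005), (0.0039), 255],[0, 0, 0, 0, (-0.0104), (0.0074), 255], -> 2.627
[0, 0, 0, 0, (-0.0057), (0.0029), 255],[0, 0, 0, 0, (-0.0117), (0.0051), 255], -> 2.827
[0, 0, 0, 0, (-0.0062), (0.0017), 255],[0, 0, 0, 0, (-0.0125), (0.0027), 255], -> 3.027
[0, 0, 0, 0, (-0.0064), (0.0004), 255],[0, 0, 0, 0, (-0.0128), (0.0002), 255], -> 3.227
t 12.85 p [ 24.6 -79.7  75.7] th 2.31 r 31.89 Ftan 11.36 Frad 0.09 Fy 1.4 grip 35.0
t 13.05 p [ 21.  -79.4  72.5] th 2.461 r 31.75 Ftan 12.63 Frad 3.7 Fy -0.9 grip 35.0
```

```bash
python3 -m inch '[[[0,0,0,0,-0.0057,0.0024,255],[0,0,0,0,-0.0117,0.0043,255]]]' >/dev/null;python3 q.py; python3 -c "
from h import *
ck(1,97.2)"
```

```text
t 13.25 p [ 16.6 -79.5  70.2] th 2.602 r 32.4 Ftan 13.01 Frad 14.58 Fy 1.0 grip 35.0
paddle 333 [[115.9, -24.9, 83.3], [132.5, 10.2, 89.3], [147.3, 42.7, 103.8]]
jaw 186 [[-42.0, 34.4, 124.6], [2.1, 42.8, 128.1], [45.0, 51.8, 131.8]]
carr 400 [[-35.7, -30.7, 110.6], [3.3, 6.7, 116.4], [39.9, 27.3, 120.4]]
t 13.3 p [ 16.2 -79.4  69.8] th 2.636 r 31.27 Ftan 12.75 Frad 13.65 Fy 1.2 grip 35.0
```

```bash
python3 -m inch '[[[0,0,0,0,-0.003,0.004,255],[0,0,0,0,-0.006,0.005,255],[0,0,0,0,-0.008,0.0054,255],[0,0,0,0,-0.008,0.0054,255]]]' >/dev/null; python3 -c "
from h import *
ck(1,97.2);here()"
```

```text
t 13.7 p [ 11.6 -79.1  67.3] th 2.8 r 31.7 Ftan 12.77 Frad 3.96 Fy 3.0 grip 35.0
t 13.7 vise xyz mm [ 11.6 -79.1  67.3] rot [1.7923e+02 1.7000e-01 1.0455e+02] F vise [13.36  3.03  0.55] w 17.0 grip 35.0
```

```bash
python3 -m inch '[[[0,0,0,0,-0.005,0.0004,255],[0,0,0,0,-0.01,0.0006,255]]]' >/dev/null; python3 -c "
from h import *
ck(1,97.2);here()"
```

```text
t 13.9 p [  6.9 -79.1  66.5] th 2.953 r 31.29 Ftan 15.58 Frad 13.33 Fy 2.3 grip 35.0
t 13.9 vise xyz mm [  6.9 -79.1  66.5] rot [1.7920e+02 1.7000e-01 1.0454e+02] F vise [ 17.8    2.34 -10.17] w 17.3 grip 35.0
```

```bash
python3 -m inch '[[[0,0,0,0,0.004,0.002,255],[0,0,0,0,0.008,0.003,255],[0,0,0,0,0.008,0.003,255]]]' >/dev/null; python3 -c "
from h import *
ck(1,97.2);here()"
```

```text
t 14.2 p [  7.1 -78.6  65.3] th 2.952 r 32.5 Ftan 3.92 Frad -12.05 Fy 1.9 grip 35.0
t 14.2 vise xyz mm [  7.1 -78.6  65.3] rot [1.7967e+02 8.0000e-02 1.0460e+02] F vise [ 1.58  1.88 12.58] w 17.4 grip 35.0
```

```bash
python3 -m inch '[[[0,0,0,0,-0.003,-0.0015,255],[0,0,0,0,-0.004,-0.0015,255],[0,0,0,0,-0.004,-0.0015,255]]]' >/dev/null; python3 -c "
from h import *
ck(1,97.2);here()"
python3 -m inch '[[[0,0,0,0,-0.002,0,255],[0,0,0,0,-0.002,0,255]]]' >/dev/null; python3 -c "
from h import *
ck(1,97.2);here()"
```

```text
t 14.5 p [  6.8 -78.8  65.8] th 2.96 r 31.96 Ftan 8.93 Frad -0.56 Fy 2.7 grip 35.0
t 14.5 vise xyz mm [  6.8 -78.8  65.8] rot [1.7945e+02 1.2000e-01 1.0457e+02] F vise [8.69 2.72 2.16] w 17.2 grip 35.0
t 14.7 p [  6.7 -78.9  65.9] th 2.963 r 31.83 Ftan 11.05 Frad 1.56 Fy 3.3 grip 35.0
t 14.7 vise xyz mm [  6.7 -78.9  65.9] rot [1.7935e+02 1.4000e-01 1.0456e+02] F vise [11.15  3.25  0.43] w 17.4 grip 35.0
```

```bash
for i in 1 2; do python3 -m inch '[[[0,0,0,0,-0.0016,0,255],[0,0,0,0,-0.0016,0,255]]]' >/dev/null; python3 -c "
from h import *
ck(1,97.2)"; done
```

```text
t 14.9 p [  6.6 -78.9  66. ] th 2.965 r 31.73 Ftan 12.58 Frad 4.66 Fy 3.4 grip 35.0
t 15.1 p [  5.9 -78.9  65.9] th 2.985 r 31.68 Ftan 13.91 Frad 5.48 Fy 3.2 grip 35.0
```

```bash
python3 -m inch '[[[0,0,0,0,0.003,0,255],[0,0,0,0,0.0065,0,255],[0,0,0,0,0.0065,0,255],[0,0,0,0,0.0065,0,90],[0,0,0,0,0.0065,0,90],[0,0,0,0,0.0065,0,90],[0,0,0,0,0.0065,0,90],[0,0,0,0,0.0065,0,90]]]' >/dev/null; python3 -c "
from h import *
ck(1,97.2);here()"
python3 -m inch '[[[0,0,0,0,0,-0.02,90],[0,0,0,0,0,-0.08,90],[0,0,0,0,0,-0.16,90],[0,0,0,0,0,-0.24,90],[0,0,0,-0.08,0,-0.32,90],[0,0,0,-0.16,0,-0.32,90],[0,0,0,-0.2,0,-0.32,90],[0,0,0,-0.2,0,-0.32,90]]]' >/dev/null
python3 - <<'E'
from h import *
exec(open('q.py').read())
for n in ('housing',):
  for c in ('top','scene','wrist'):
    pic,W=cloud(c);V=tov(W)
    if c=='wrist': save('w3.png',pic)
    m=(abs(V[...,0])<.04)&(V[...,1]>.045)&(V[...,1]<.095)&(V[...,2]>.094)&(V[...,2]<.105)
    if m.sum()>20: print(c,m.sum(),[np.round(v,3) for v in cv2.minAreaRect(V[m][:,:2].astype(np.float32))])
    if c=='scene': save('s3.png',cv2.resize(pic[120:270,150:400],None,fx=3.2,fy=3.2))
here()
E
```

```text
t 15.9 p [  2.3 -78.1  64.1] th 3.103 r 33.14 Ftan 0.37 Frad -1.01 Fy -0.2 grip 0.0
t 15.9 vise xyz mm [  2.3 -78.1  64.1] rot [-1.7996e+02 -2.0000e-02  1.0460e+02] F vise [ 0.34 -0.19  1.03] w 53.5 grip 0.0
t 16.7 p [   2.3 -180.3  224.7] th 0.018 r 126.68 Ftan -0.37 Frad -0.23 Fy 0.1 grip 0.0
paddle 339 [[116.0, -25.2, 83.7], [132.9, 9.7, 89.7], [147.2, 42.6, 103.8]]
jaw 188 [[-41.5, 34.4, 124.9], [2.8, 42.6, 128.3], [45.3, 51.7, 132.3]]
carr 405 [[-36.0, -36.7, 110.8], [3.8, 6.1, 116.2], [40.3, 27.1, 120.2]]
top 150 [array([0.001, 0.071]), array([0.073, 0.035]), np.float64(0.011)]
scene 119 [array([0.001, 0.074]), array([0.031, 0.077]), np.float64(89.83)]
t 16.9 vise xyz mm [   2.1 -176.7  223.4] rot [-1.7989e+02 -9.0000e-02  1.0465e+02] F vise [0.14 0.72 0.26] w 56.9 grip 0.0
```

View pics/s3.png

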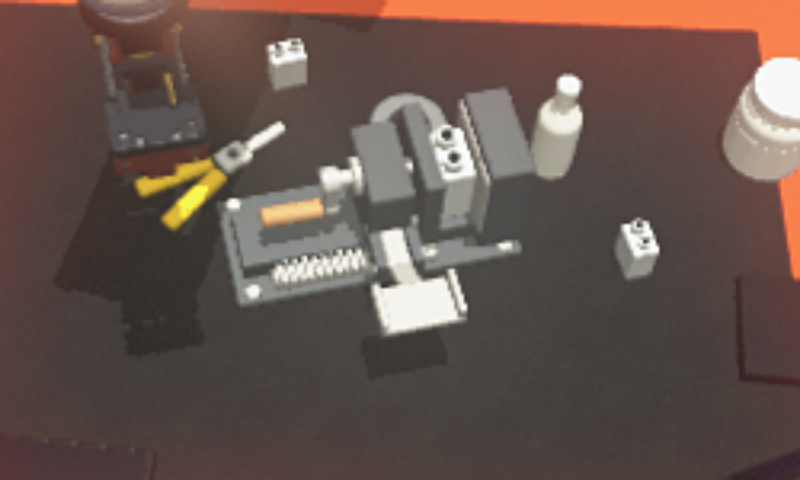

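The final view shows the housing squared up between the jaws at (450,175). The lever is up, with the paddle at (420,300) and 90 mm high. The handle hangs at the bottom of its circle, and nothing else has moved.

```bash
python3 -c "
from cell import hand_in
print(hand_in())"
```

```text
the job is handed in; nothing more can be done
None
```

The job is handed in. The housing is clamped square against the fixed jaw at roughly 55–65 N, estimated from crank angle and handle force. The lever is fully up, the crank is released, and nothing else on the bench was seen to move.

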